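# Fit the long battery cell into the instrument's bay and switch on

## Robot

A 7-joint arm with a two-finger parallel gripper is mounted at the origin on the work surface. World frame = base frame: x ahead of the robot, y to its left, z up, the work surface at z = 0. Lengths are in m, angles in rad, forces in N, time in s.
With the tool pointing down it reaches from about 0.35 to 0.9 m from the base axis. Payload 8.1 kg.
Tool frame: the origin (TCP) lies between the finger pads; the fingertips stand 19 mm ahead of it and the grasp point (between the pads) is the TCP; z points along the fingers, y is the line along which they close (so a half turn about z gives the same grasp; the last joint's range is limited). The gripper opens to 85 mm and grips with 20 to 120 N. Pads are 22 mm wide; open, the fingers measure 114 mm over their backs; the gripper's body (76 mm by 85 mm) begins 54 mm behind the grasp point. The pads swing forward as they close: fully open they stand 13 mm farther back than shut.
Start: joints at [1.116, 0.434, 0.025, 1.573, -0.012, 1.134, -0.075], TCP at [0.215, -0.587, 0.25] pointing down, gripper open.
Joint ranges: [-2.62, 2.62], [-0.44, 2.09], [-1.27, 1.32], [0.08, 2.57], [-1.32, 4.46], [0.12, 2], [-2.74, 2.74]. Speed limits (rad/s): [2.22, 2.22, 3.01, 3.01, 3.14, 3.14, 3.14].

## Interface

Orientations are given as a rotation vector (axis times angle).
In Python, from bench import state, optics, ticket gives the robot as it stands.
- The arm moves only by the tool drive_tool, never from a script. Its argument "commands" is a list of rows, each a list of 5 numbers: the shift along the tool's x, y, z in units of 40 mm (1.0 is 40 mm), then the turn about the tool's z in degrees, then the closure, from 0 (fully open) to 1 (shut). In form: [[dx, dy, dz, roll, fingers], ...]. A call has exactly 5 rows; each row is the pose to reach, as a shift and turn from the pose commanded when the call began, along the tool's axes at that moment; what a row does not reach only later rows make up. A row lasts 1/12 s, in which the tool goes at most 41.7 mm and 7.16 degrees, less where a joint would pass 70% of its speed; a pose out of reach is approached as far as the arm can. A call with a gripper value outside its range is refused whole. The fingers move at their own pace and stop on an object; "newtons" is the grip in N (left out, the last holds). Time passes only in rows, so rows that repeat a pose let the fingers close, or fill a call up. It gives the time, the measured TCP pose, the force, the opening and the grip force at its end, in the units of the state.
- state(): the state, without advancing time (a new reading comes with each control period).
- optics.camera(name): name is "side" or "top" or "wrist"; returns (picture, depth): 480x640x3 uint8, red, green, blue; 480x640 float32, m along the optical axis (not along the pixel's ray), 0 where there is no reading.
- optics.camera_info(name): a dict with "intrinsics" (3x3 intrinsics, pixels), "origin" and "orientation" of the camera in the world; the wrist camera has in their place "hand_eye" (4x4, takes a point from camera to tool coordinates, whose origin is the TCP and whose axes are the flange's). Camera axes: x right, y up, looking along -z (the intrinsics and any distortion apply to the point x, -y, -z); pixel columns grow to the right and rows downward; lengths in m; the calibration is good to about 2 mm. A picture is of the moment at which its call begins: read the wrist's pose just before it. camera_info takes no time and is no camera call.
- ticket.close_job(): hands the job in; it is judged then, once.
The state is a dict: "time_s": time; "qpos": joint angles; "qvel": joint speeds; "tau": joint torques, N m; "tool_pos": TCP position; "eef_rot": TCP orientation; "contact_force": force on the tool from outside, world axes, zero at the start; "moment": the same for the moment, N m; "finger_gap": finger opening in m; "grasp_force": force on a finger pad.
Only numpy, scipy, OpenCV 4.12 (cv2) and the standard library are available. Lean on these libraries where they do the work, as an engineer would, in place of code of your own. Each camera call takes 0.05 s, during which the arm holds its last target. There are 200 camera calls.

## Task

Take the longer of the two battery cells out of the charger, where only its square end can be gripped, lay it down on the dark bench mat and let go. Take it up again, now by the middle so that both ends are free, seat its square end under the hood against the spring contact of the battery bay while the round end is still raised, then press the round end down until it lies level against the end plate and the two clip jaws have closed over it. Finally push the bay's switch lever over to its other side, and leave the short cell and everything else where they are.

Things in the scene. Friction and masses are not known exactly. Their poses are not given: they have to be found in the camera images.
- cell: Long battery cell, 120 mm, 0.15-0.31 kg: grey cylinder of 36 mm diameter, steel-capped round end; at the other end a black square cap 36 x 36 mm, 30 mm long, its flats tangent to the cylinder so it does not roll. Origin mid-length on its axis; x runs along it from square to round end. Starts level in one of the charger's two slots (which one varies), axis 43 mm above the bench.
- cell_square_end (a point): Centre of the long cell's square end face, 60 mm from its origin. In the charger the square cap sticks out at x = -83 to -53 mm (charger frame), free on both sides; a tongue 30 mm wide, ending at x = -64 mm, carries it from below
- cell_round_end (a point): Centre of the long cell's round end face, 60 mm from its origin along its +x
- short_cell: A cell of the same make and thickness but only 90 mm long, in the charger's other slot; too short for the bay: leave it. Origin and axes as for the long cell.
- charger: Grey charger, fixed, 170 mm wide (its y). Two open-topped slots along x, 41 mm wide, at y = +40 and -40 mm: floor 25 mm, walls 55 mm above the bench, from x = -40 to +40 mm, so they flank a cell's middle. Square ends stick out on the -x side (robot's side). Cells lift straight up; the long cell's origin is at x = -23 mm. Origin under its centre, on the bench.
- mat: Dark flat bench mat, fixed, 200 mm (its x) by 150 mm (its y), 3 mm thick. Origin at the centre of its underside, on the bench.
- bay: Battery bay, fixed: aluminium plate, x from -160 to +80 mm, 110 mm wide, 10 mm thick. Origin on the bench below the middle of a fitted cell; x from spring end to clip end, y left, z up. Floor blocks 30 mm above the bench carry the cell at x = -92 to -40 and +25 to +60 mm; between them only the plate lies below, so fingers can straddle the cell's middle.
- bay_seat (a point): Where the origin of a fitted cell lies: 48 mm above the bay's origin, cell along the bay's x, square end at x = -60 mm, round end at +60 mm. Only 114 mm are free between spring and end plate: slide the cell in slanting, along its own axis tilted 0.3 to 0.35 rad, square end low, push the spring back 13 to 16 mm, then lower the round end.
- bay_hood (a point): Middle of the hood lip's lower edge (x = -50 mm in the bay, 76 mm above the bench). The black hood covers the spring end: roof x = -98 to -50 mm, underside 76 mm and top 80 mm above the bench; side cheeks 41 mm apart, x = -92 to -50 mm
- bay_end (a point): Middle of the top edge of the steel end plate's inner face (x = +60 mm in the bay, 60 mm above the bench); the plate is 50 mm wide, 6 mm thick, and the round end rests against it
- spring (a joint): How far the spring contact plate is pushed back along the bay's -x, in m: 0 free (its face, 30 mm wide, 26 mm high, at x = -54 mm in the bay, centred 48 mm above the bench), 0.020 fully back. 2 N to start it and 0.4 N per mm more. About 0.006 with a cell fitted.
- clip_left (a joint): How far the clip's left jaw (bay's +y side) is pushed outward, in m: 0 closed, up to 0.007. Jaws at x = +30 to +50 mm; rounded lips (8 mm thick, centres 61 mm above the bench) 29 mm apart when closed. A cell pressed down with some 10 to 15 N at its round end spreads each by 3.5 mm; they spring back to 0 above its middle.
- clip_right (a joint): The same for the right jaw (bay's -y side)
- switch (a joint): Angle of the bay's switch lever, rad: 0 to 0.15 as found, leaning to the bay's -y (right) side; 1.0 fully over to +y. Stays where left; needs 1 to 2 N at its ball. Hinge 32 mm above the bench at x = -130 mm, y = 0 in the bay, on a block 50 mm (x) by 70 mm (y), top 35 mm above the bench; it swings in the bay's y-z plane.
- switch_tip (a point): Centre of the black ball (26 mm diameter) at the end of the 60 mm lever; at angle 0 it is at x = -130, y = -29 mm in the bay, 85 mm above the bench
- screwdriver: Screwdriver lying on the bench: leave it
- reel: Steel solder reel, 60 mm diameter, 45 mm high: leave it
- meter: Black hand-held meter lying flat, 150 x 75 x 35 mm: leave it
- spray: Aluminium spray can, 56 mm diameter, 170 mm high: leave it
- mug: White mug, 90 mm high: leave it
- parts_bin: Small orange open bin, 140 x 100 x 50 mm: leave it
- wrench: Wrench lying on the bench: leave it
Not all that is in view belongs to the job. What is shaped like the cell but orange is not meant.

How it is judged:
By the outcome, as a careful person would: the job done as asked, in the order asked, and still so for the second after the job is handed in, with the robot touching nothing.
It also fails if it takes over 51 s, if anything falls off the work surface, if the arm or the gripper's body presses on something with over 40 N, if the wrist force passes 120 N, or if a joint passes its speed limit or range.

## Working session

There is one attempt and no reset: what is moved stays moved. The work goes in short steps, Python scripts to look and compute and a tool call to move; the robot and the scene stay as the last step left them, time stands still between calls to the robot, and variables do not carry over. Pictures are saved under pics/ and viewed, at most 10 in all, crops included, and the job is handed in when it is done.

Besides the shell and the picture viewer there is one more tool, called as a command line: name --pt "numbers of a row" for each row, then --argument value for the rest. drive_tool: Moves the arm, as the interface text tells. Its arguments: {"type":"object","properties":{"commands":{"type":"array","items":{"type":"array","items":{"type":"number"}}},"newtons":{"type":"number"}},"required":["commands"]}

```bash
mkdir -p pics
cat > h.py <<'E'
import numpy as np,cv2
from scipy.spatial.transform import Rotation as R
from bench import state,optics,ticket
def cam(n):
    s=state(); im,d=optics.camera(n); i=optics.camera_info(n); K=np.array(i['intrinsics'])
    if n=='wrist':
        T=np.eye(4);T[:3,:3]=R.from_rotvec(s['eef_rot']).as_matrix();T[:3,3]=s['tool_pos']; M=T@np.array(i['hand_eye'])
    else:
        M=np.eye(4);o=np.array(i['orientation']);M[:3,:3]=o if o.shape==(3,3) else R.from_rotvec(o).as_matrix();M[:3,3]=i['origin']
    return im,d,K,M
def save(p,im): cv2.imwrite(p,im[:,:,::-1])
def pt(u,v,c,z=None):
    im,d,K,M=c; r=np.array([(u-K[0,2])/K[0,0],-(v-K[1,2])/K[1,1],-1])
    if z is None:
        q=d[int(v)-1:int(v)+2,int(u)-1:int(u)+2]; return M[:3,:3]@(r*np.median(q))+M[:3,3]
    w=M[:3,:3]@r; return M[:3,3]+w*(z-M[2,3])/w[2]
E
python3 - <<'E'
from h import *
print(state())
for n in('top','side','wrist'):print(n,{k:np.round(v,4).tolist() if not isinstance(v,str) else v for k,v in optics.camera_info(n).items()})
c=cam('top');save('pics/top.png',c[0])
np.savez('top.npz',im=c[0],d=c[1],K=c[2],M=c[3])
E
```

```text
{'time_s': 0.0, 'qpos': array([ 1.11639415,  0.43521961,  0.02496427,  1.57409471, -0.01159679,
        1.13401179, -0.07507243]), 'qvel': array([ 1.15552065e-03, -6.66087131e-05,  3.97010970e-04, -9.12013862e-04,
       -1.36042322e-03, -2.24187569e-04,  6.81974689e-04]), 'tau': array([ 5.06621545e-04, -6.70463562e+01,  1.02541722e+00, -3.16213596e+01,
        1.56423548e-02,  1.25815265e-02,  1.07443898e-04]), 'tool_pos': array([ 0.21515634, -0.58628811,  0.24952887]), 'eef_rot': array([-3.09161554e+00, -5.49445072e-01,  6.55914354e-04]), 'contact_force': array([0.36692186, 0.47657263, 0.93440411]), 'moment': array([-0.01922553,  0.01684001,  0.00711256]), 'grasp_force': 0.0, 'finger_gap': 0.08508338810610402}
top {'intrinsics': [[592.0297, 0.0, 315.8857], [0.0, 592.0297, 235.818], [0.0, 0.0, 1.0]], 'origin': [0.3015, -0.0257, 1.6055], 'orientation': [0.0816, -0.1014, -1.5896]}
side {'intrinsics': [[544.3374, 0.0, 326.9483], [0.0, 544.3374, 231.9027], [0.0, 0.0, 1.0]], 'origin': [0.286, 1.1581, 0.9896], 'orientation': [0.1267, -1.3282, -2.673]}
wrist {'intrinsics': [[332.1317, 0.0, 316.1849], [0.0, 332.1317, 245.316], [0.0, 0.0, 1.0]], 'hand_eye': [[0.0001, 0.9455, 0.3257, 0.0847], [1.0, 0.0002, -0.0011, 0.0], [-0.0011, 0.3257, -0.9455, -0.1224], [0.0, 0.0, 0.0, 1.0]]}
```

View pics/top.png

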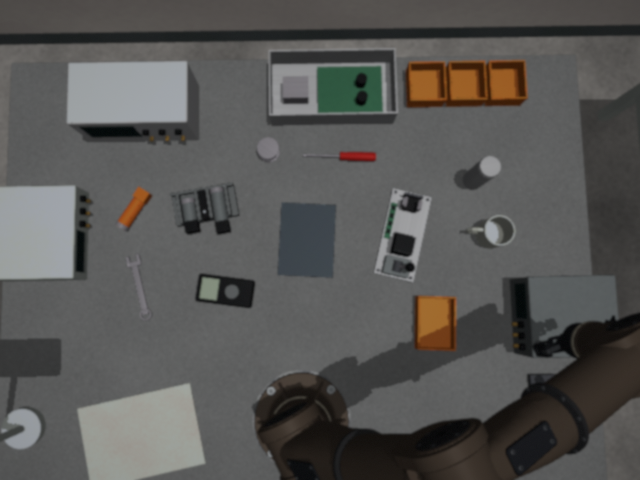

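Run:
```python
from h import *
z=np.load('top.npz');im=z['im'];c=(im,z['d'],z['K'],z['M'])
a=cv2.resize(im[170:245,160:250],None,fx=4.4,fy=4.4,interpolation=3);b=cv2.resize(im[180:290,360:445],None,fx=4.4,fy=4.4,interpolation=3)
o=np.zeros((490,780,3),np.uint8);o[:a.shape[0],:a.shape[1]]=a[:490,:];o[:b.shape[0],400:400+b.shape[1]]=b[:490];save('pics/crop.png',o)
for u,v in[(282,203),(336,206),(334,277),(278,275)]:print(pt(u,v,c,.003).round(3))
```

```text
[0.581 0.043 0.003]
[ 0.57  -0.105  0.003]
[ 0.375 -0.094  0.003]
[0.384 0.057 0.003]
```

View pics/crop.png

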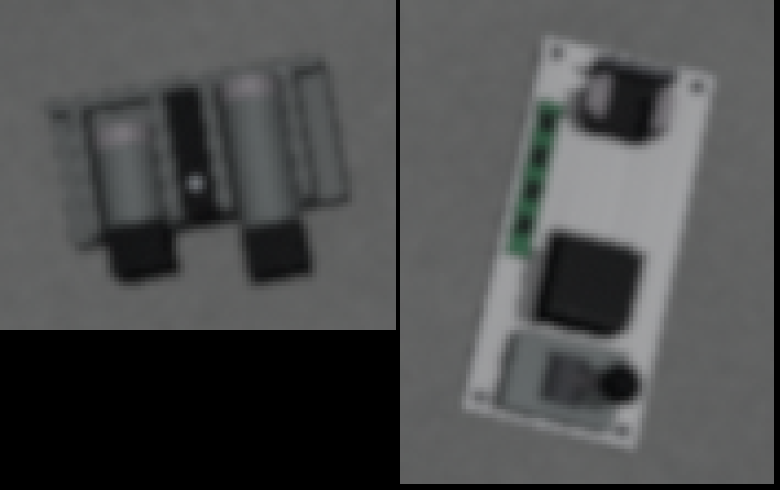

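Run:
```python
from h import *
z=np.load('top.npz');im=z['im'];c=(im,z['d'],z['K'],z['M'])
r=pt(216.1,187.5,c,.055);s=pt(223.6,233.2,c,.055);print('cell',r.round(3),s.round(3),np.linalg.norm(r-s),np.degrees(np.arctan2(*(r-s)[1::-1])))
P=[pt(u,v,c,.01) for u,v in[(393.2,188.4),(431.6,197),(413.4,281.6),(374.3,272.5)]]
print(np.round(P,3));f=(P[0]+P[1])/2;n=(P[2]+P[3])/2;d=f-n;print(np.linalg.norm(d),np.degrees(np.arctan2(d[1],d[0])));d/=np.linalg.norm(d);print('bayO',f-.08*d,n+.16*d)
m=R.from_rotvec(state()['eef_rot']).as_matrix();print(m.round(3))
x=m[:,0];print(np.degrees(np.arctan2(x[1],x[0])))
```

```text
cell [0.617 0.215 0.055] [0.494 0.196 0.055] 0.12427490333139923 9.015087711332871
[[ 0.614 -0.263  0.01 ]
 [ 0.588 -0.367  0.01 ]
 [ 0.358 -0.308  0.01 ]
 [ 0.385 -0.203  0.01 ]]
0.23734245642470073 -14.500600465733534
bayO [ 0.52380315 -0.29485121  0.01      ] [ 0.52637604 -0.29551663  0.01      ]
[[ 0.939  0.345 -0.001]
 [ 0.345 -0.939  0.001]
 [-0.    -0.001 -1.   ]]
20.152004631183353
```

drive_tool --pt "0.86 -0.5 -0.15 7 0" --pt "1.72 -1.0 -0.3 14 0" --pt "2.6 -1.5 -0.45 21 0" --pt "3.5 -2.0 -0.6 28 0" --pt "4.3 -2.5 -0.7 34.6 0"

```text
time_s: 0.47
tool_pos: [0.3421, -0.4337, 0.2781]
eef_rot: [-3.116, 0.394, 0.0]
contact_force: [1.5, -0.9, 0.0]
finger_gap: 0.0855
grasp_force: 0.0
```

drive_tool --pt "0.54 -0.88 0 0 0" --pt "1.08 -1.76 0 0 0" --pt "1.6 -2.64 0 0 0" --pt "2.15 -3.5 0 0 0" --pt "2.6 -4.3 0 0 0"

```text
time_s: 0.88
tool_pos: [0.4853, -0.2915, 0.2778]
eef_rot: [-3.118, 0.383, 0.0]
contact_force: [0.9, -0.1, 0.1]
finger_gap: 0.0856
grasp_force: 0.0
```

Run:
```python
from h import *
c=cam('wrist');save('pics/w1.png',c[0]);np.savez('w1.npz',im=c[0],d=c[1],K=c[2],M=c[3]);print(state()['tool_pos'],state()['time_s'])
```

```text
[ 0.49085865 -0.28408608  0.2775725 ] 0.9333
```

View pics/w1.png

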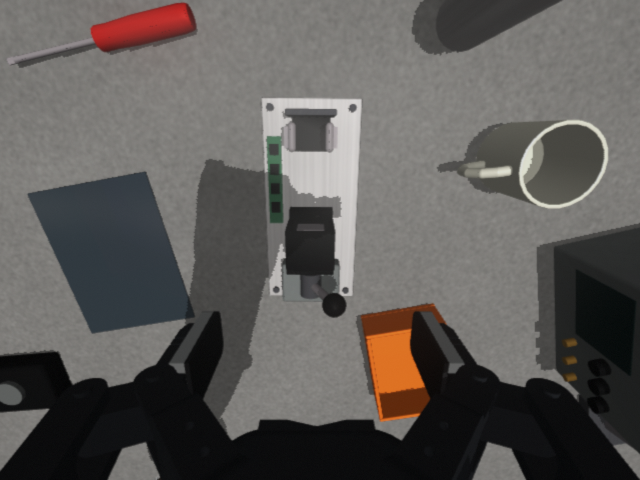

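Run:
```python
from h import *
z=np.load('w1.npz');c=(z['im'],z['d'],z['K'],z['M'])
P=[pt(u,v,c,.01) for u,v in[(263,98),(361,98),(353,296.5),(270,296.5)]]
print(np.round(P,3));f=(P[0]+P[1])/2;n=(P[2]+P[3])/2;d=f-n;print(np.linalg.norm(d),np.linalg.norm(P[0]-P[1]),np.degrees(np.arctan2(d[1],d[0])));d/=np.linalg.norm(d);print('bayO',f-.08*d,n+.16*d)
for u,v in[(334,300),(311,112),(311,225),(274,150)]:print(pt(u,v,c).round(3))
a=pt(286,110,c,.06);b=pt(336,110,c,.06);print(a,b,(a+b)/2)
```

```text
[[ 0.614 -0.264  0.01 ]
 [ 0.588 -0.367  0.01 ]
 [ 0.357 -0.309  0.01 ]
 [ 0.383 -0.203  0.01 ]]
0.23891735904669353 0.10561150232098444 -14.397838754185456
bayO [ 0.52375991 -0.2956721   0.01      ] [ 0.52480855 -0.2959413   0.01      ]
[ 0.402 -0.29   0.093]
[ 0.585 -0.311  0.059]
[ 0.472 -0.282  0.041]
[ 0.559 -0.261  0.014]
[ 0.59276984 -0.28854333  0.06      ] [ 0.58127688 -0.3346213   0.06      ] [ 0.58702336 -0.31158231  0.06      ]
```

drive_tool --pt "-0.22 -0.97 0 -5 0" --pt "-0.44 -1.94 0 -10 0" --pt "-0.66 -2.91 0 -15 0" --pt "-0.88 -3.88 0 -20 0" --pt "-1.1 -4.85 0 -23.4 0"

```text
time_s: 1.35
tool_pos: [0.4876, -0.0933, 0.2778]
eef_rot: [3.131, 0.262, -0.001]
contact_force: [1.1, -0.3, -1.1]
finger_gap: 0.0853
grasp_force: 0.0
```

drive_tool --pt "0.16 -0.86 0.4 0 0" --pt "0.32 -1.72 0.8 0 0" --pt "0.48 -2.58 1.2 0 0" --pt "0.64 -3.44 1.6 0 0" --pt "0.8 -4.3 2.0 0 0"

```text
time_s: 1.77
tool_pos: [0.4914, 0.0812, 0.1972]
eef_rot: [3.131, 0.255, -0.001]
contact_force: [0.7, 0.0, -1.0]
finger_gap: 0.0853
grasp_force: 0.0
```

drive_tool --pt "0.2 -0.9 0 0 0.2" --pt "0.4 -1.8 0 0 0.2" --pt "0.5 -2.65 0 0 0.2" --pt "0.5 -2.65 0 0 0.2" --pt "0.5 -2.65 0 0 0.2"

```text
time_s: 2.18
tool_pos: [0.4938, 0.1899, 0.1976]
eef_rot: [-3.13, -0.262, 0.002]
contact_force: [-1.1, -0.8, 0.5]
finger_gap: 0.0685
grasp_force: 0.0
```

Run:
```python
from h import *
c=cam('wrist');save('pics/w2.png',c[0]);np.savez('w2.npz',im=c[0],d=c[1],K=c[2],M=c[3]);print(state())
```

```text
{'time_s': 2.2333, 'qpos': array([-0.22657054,  0.35617297, -0.30881022,  1.85449709,  0.13055084,
        0.95186185, -1.99963572]), 'qvel': array([ 0.02977388, -0.00896946,  0.02434517,  0.00984615,  0.00038729,
        0.00070462,  0.00417469]), 'tau': array([ -2.37473756, -56.07881069,  -4.53391895, -28.72068286,
        -0.21756465,  -0.12282211,  -0.12816106]), 'tool_pos': array([0.49412122, 0.18789439, 0.19752105]), 'eef_rot': array([ 3.13036635e+00,  2.57953180e-01, -1.87170702e-03]), 'contact_force': array([ 0.1951313 , -1.83558456,  0.01752023]), 'moment': array([-0.02508714, -0.00873705,  0.00334052]), 'grasp_force': 0.0, 'finger_gap': 0.06850499798988431}
```

View pics/w2.png

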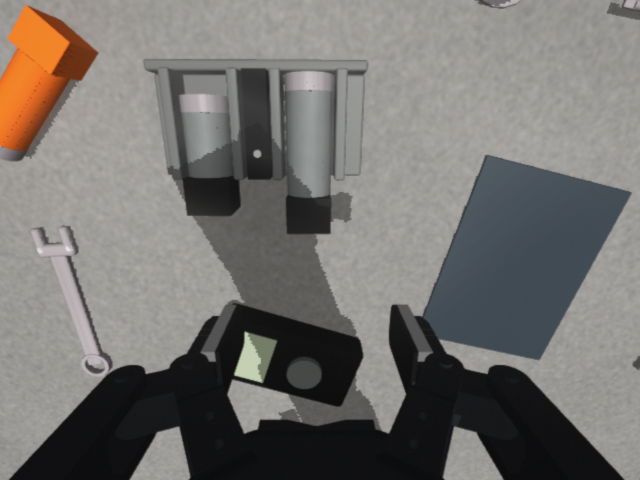

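Run:
```python
from h import *
z=np.load('w2.npz');c=(z['im'],z['d'],z['K'],z['M'])
P=[pt(u,v,c,.061) for u,v in[(287,233),(331,233),(330.5,197),(287,197)]];print(np.round(P,4))
n=(P[0]+P[1])/2;f=(P[2]+P[3])/2;d=f-n;print('capc',(n+f)/2,np.linalg.norm(d),np.linalg.norm(P[0]-P[1]))
print(pt(309,215,c),pt(309,130,c))
a=pt(146,64,c,.055);b=pt(367,64,c,.055);e=b-a;print(np.degrees(np.arctan2(e[0],-e[1])), np.linalg.norm(e))
a=pt(308.5,74,c,.061);e=a-n;print('axis',np.degrees(np.arctan2(e[1],e[0])),np.linalg.norm(e))
m=R.from_rotvec(state()['eef_rot']).as_matrix();print('tool heading',np.degrees(np.arctan2(m[1,0],m[0,0])))
print('cap in tool',m.T@((n+f)/2-state()['tool_pos'])/.04)
# mat corners
M=[pt(u,v,c,.003) for u,v in[(488,155),(631,192),(540,359),(420,338)]];print(np.round(M,3))
```

```text
[[0.4958 0.2143 0.061 ]
 [0.5017 0.1789 0.061 ]
 [0.5307 0.1847 0.061 ]
 [0.525  0.2183 0.061 ]]
capc [0.51332143 0.1990586  0.061     ] 0.02952149392365211 0.03581742217514976
[0.51323835 0.19897619 0.05952474] [0.57695826 0.20926793 0.06019996]
9.595771049718858 0.15682783868694755
axis 9.359636319160346 0.11622779859645978
tool heading 9.421442073423473
cap in tool [ 0.52344458 -0.19852535  3.41227871]
[[ 0.583  0.044  0.003]
 [ 0.573 -0.102  0.003]
 [ 0.376 -0.09   0.003]
 [ 0.381  0.053  0.003]]
```

drive_tool --pt "0.3 -0.2 0.7 0 0.2" --pt "0.52 -0.2 1.6 0 0.2" --pt "0.52 -0.2 2.5 0 0.2" --pt "0.52 -0.2 3.4 0 0.2" --pt "0.52 -0.2 3.85 0 0.2" --newtons 100

```text
time_s: 2.65
tool_pos: [0.5123, 0.1956, 0.0402]
eef_rot: [3.129, 0.251, -0.007]
contact_force: [-1.2, -0.8, 0.3]
finger_gap: 0.0683
grasp_force: 0.0
```

drive_tool --pt "0 0 0 0 0.2" --pt "0 0 0 0 1" --pt "0 0 0 0 1" --pt "0 0 0 0 1" --pt "0 0 0 0 1"

```text
time_s: 3.07
tool_pos: [0.5151, 0.1991, 0.0462]
eef_rot: [-3.131, -0.254, -0.005]
contact_force: [-0.2, -1.9, 7.6]
finger_gap: 0.0347
grasp_force: 99.7
```

drive_tool --pt "0 0 -0.4 0 1" --pt "0 0 -0.9 0 1" --pt "0 0 -1.5 0 1" --pt "0 0 -2.2 0 1" --pt "0 0 -2.2 0 1"

```text
time_s: 3.48
tool_pos: [0.5165, 0.2005, 0.138]
eef_rot: [-3.128, -0.255, -0.013]
contact_force: [0.6, 0.9, -2.8]
finger_gap: 0.035
grasp_force: 100.1
```

drive_tool --pt "-0.3 0.4 0 3 1" --pt "-0.8 1.2 0 8 1" --pt "-1.2 2.1 0 13 1" --pt "-1.7 2.9 0 18 1" --pt "-2.2 3.7 0 23.8 1"

```text
time_s: 3.9
tool_pos: [0.4502, 0.0371, 0.1326]
eef_rot: [-3.116, 0.402, -0.002]
contact_force: [0.6, -0.2, -2.5]
finger_gap: 0.0347
grasp_force: 100.2
```

Run:
```python
from h import *
c=cam('side');save('pics/s1.png',cv2.resize(c[0][150:420,200:520],None,fx=2.4,fy=2.2));s=state();m=R.from_rotvec(s['eef_rot']).as_matrix();print(s['time_s'],s['tool_pos'],s['contact_force'],s['moment'],s['finger_gap'],np.degrees(np.arctan2(m[1,0],m[0,0])))
print(m.T@(np.array([.434,-.013,.024])-s['tool_pos'])/.04)
```

```text
3.95 [0.44614196 0.02939855 0.13184677] [-6.83060612 -9.41410654 -4.09476757] [-0.68850361  0.71332502 -0.06416453] 0.0348956618529212 -15.565074098569742
[-1.45360698e-03  1.08744113e+00  2.70230707e+00]
```

View pics/s1.png

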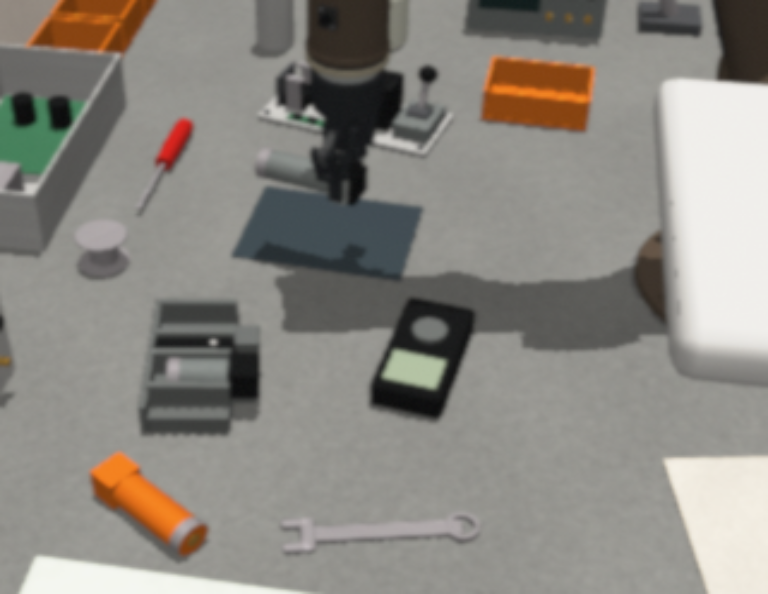

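drive_tool --pt "0 0.5 0.4 0 1" --pt "0 1.05 1.0 0 1" --pt "0 1.05 1.7 0 1" --pt "0 1.05 2.3 0 1" --pt "0 1.05 2.55 0 1"

```text
time_s: 4.37
tool_pos: [0.4394, -0.0024, 0.0282]
eef_rot: [3.116, -0.397, -0.003]
contact_force: [-0.3, 0.6, -2.1]
finger_gap: 0.0346
grasp_force: 100.3
```

drive_tool --pt "0 0 0 0 1" --pt "0 0 0.02 0 1" --pt "0 0 0.04 0 1" --pt "0 0 0.05 0 1" --pt "0 0 0.05 0 1"

```text
time_s: 4.78
tool_pos: [0.4411, -0.0018, 0.0289]
eef_rot: [-3.116, 0.395, -0.003]
contact_force: [-0.2, -0.2, -2.2]
finger_gap: 0.0346
grasp_force: 100.3
```

drive_tool --pt "0 0 0.03 0 1" --pt "0 0 0.06 0 1" --pt "0 0 0.08 0 1" --pt "0 0 0.1 0 1" --pt "0 0 0.1 0 1"

```text
time_s: 5.2
tool_pos: [0.4405, -0.0019, 0.0242]
eef_rot: [3.117, -0.396, 0.0]
contact_force: [-2.5, -0.1, 1.3]
finger_gap: 0.0348
grasp_force: 101.4
```

drive_tool --pt "0 0 0 0 0.2" --pt "0 0 0 0 0.2" --pt "0 0 0 0 0.2" --pt "0 0 0 0 0.2" --pt "0 0 0 0 0.2" --newtons 20

```text
time_s: 5.62
tool_pos: [0.4405, -0.0019, 0.0241]
eef_rot: [-3.117, 0.396, -0.0]
contact_force: [-0.2, 0.2, -0.3]
finger_gap: 0.0683
grasp_force: 0.0
```

drive_tool --pt "0 0 -0.5 0 0.2" --pt "0 0 -1.2 0 0.2" --pt "0.5 0 -1.2 0 0.2" --pt "1.08 0 -1.2 0 0.2" --pt "1.08 0 -1.2 0 0.2"

```text
time_s: 6.03
tool_pos: [0.487, -0.0136, 0.0732]
eef_rot: [-3.116, 0.398, -0.009]
contact_force: [0.8, -0.8, -0.0]
finger_gap: 0.0686
grasp_force: 0.0
```

Run:
```python
from h import *
c=cam('wrist');save('pics/w3.png',c[0]);np.savez('w3.npz',im=c[0],d=c[1],K=c[2],M=c[3]);s=state();m=R.from_rotvec(s['eef_rot']).as_matrix();print(s['time_s'],s['tool_pos'],s['finger_gap'],np.degrees(np.arctan2(m[1,0],m[0,0])))
```

```text
6.0833 [ 0.4845637  -0.01320741  0.07248834] 0.06845305987411332 -14.546779799385027
```

View pics/w3.png

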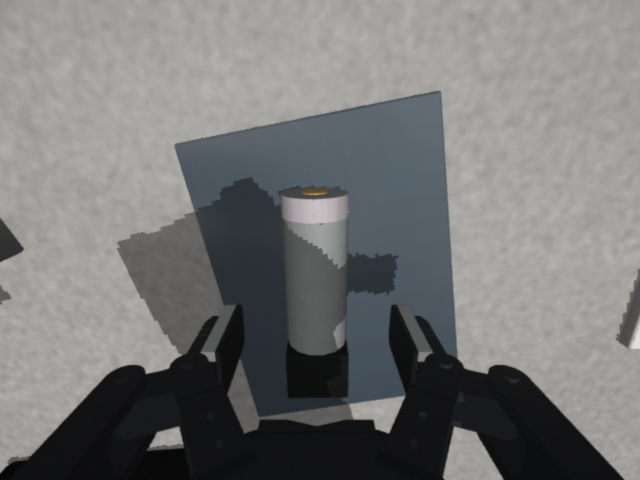

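Run:
```python
from h import *
z=np.load('w3.npz');c=(z['im'],z['d'],z['K'],z['M'])
a=pt(315,195,c,.039);b=pt(317,398,c,.039);print(a,b,np.linalg.norm(a-b),np.degrees(np.arctan2(*(a-b)[1::-1])))
s=state();m=R.from_rotvec(s['eef_rot']).as_matrix();print(m.T@((a+b)/2-s['tool_pos'])/.04)
```

```text
[ 0.5415929  -0.02695709  0.039     ] [0.42477473 0.00228076 0.039     ] 0.12042149814019057 -14.05161488983896
[-0.04108687 -0.01177618  0.83711017]
```

drive_tool --pt "-0.04 0 0.4 0 0.2" --pt "-0.04 0 0.9 0 0.2" --pt "-0.04 0 1.2 0 0.2" --pt "-0.04 0 1.2 0 0.2" --pt "-0.04 0 1.2 0 0.2" --newtons 50

```text
time_s: 6.5
tool_pos: [0.4795, -0.0122, 0.0236]
eef_rot: [3.116, -0.395, -0.004]
contact_force: [0.8, 0.3, 0.4]
finger_gap: 0.0683
grasp_force: 0.0
```

drive_tool --pt "0 0 0 0 1" --pt "0 0 0 0 1" --pt "0 0 0 0 1" --pt "0 0 0 0 1" --pt "0 0 0 0 1"

```text
time_s: 6.92
tool_pos: [0.4812, -0.0122, 0.0251]
eef_rot: [-3.116, 0.396, -0.002]
contact_force: [-1.1, -0.1, 6.9]
finger_gap: 0.0344
grasp_force: 49.0
```

drive_tool --pt "0 0 -0.4 0 1" --pt "0 0 -1.0 0 1" --pt "0 0 -1.8 0 1" --pt "0 0 -2.7 0 1" --pt "0 0 -2.7 0 1"

```text
time_s: 7.33
tool_pos: [0.4839, -0.012, 0.138]
eef_rot: [-3.115, 0.396, -0.014]
contact_force: [1.7, 0.6, -2.4]
finger_gap: 0.0347
grasp_force: 51.2
```

Run:
```python
from h import *
s=state();m=R.from_rotvec(s['eef_rot']).as_matrix();print(s['time_s'],s['tool_pos'],s['finger_gap'],s['grasp_force'],s['qpos'].round(2),np.degrees(np.arctan2(m[1,0],m[0,0])))
h=np.radians(-14.4);x=np.array([np.cos(h),np.sin(h),0]);y=np.array([-x[1],x[0],0]);O=np.array([.5243,-.2955,0])
print(m.T@(O-.074*x+.066*y+[0,0,.125]-s['tool_pos'])/.04)
```

```text
7.3333 [ 0.48392237 -0.01201392  0.1380382 ] 0.0346997499021306 51.21248781681061 [ 0.06  0.35 -0.18  2.04  0.09  0.75 -2.  ] -14.486081357553175
[0.89478648 4.96299344 0.3205144 ]
```

drive_tool --pt "0.1 0.6 -0.2 -5 1" --pt "0.2 1.5 -0.2 -12 1" --pt "0.3 2.4 -0.2 -19 1" --pt "0.4 3.3 -0.2 -26 1" --pt "0.5 4.1 -0.2 -33 1"

```text
time_s: 7.75
tool_pos: [0.4583, -0.1776, 0.1402]
eef_rot: [3.101, 0.5, 0.0]
contact_force: [-0.0, 0.0, -3.5]
finger_gap: 0.0346
grasp_force: 50.9
```

drive_tool --pt "-0.4 0.75 0 -7 1" --pt "-0.8 1.5 0 -14 1" --pt "-1.2 2.3 0 -21 1" --pt "-1.6 3.1 0 -28 1" --pt "-1.9 3.6 0 -35 1"

```text
time_s: 8.17
tool_pos: [0.4298, -0.3404, 0.14]
eef_rot: [2.808, 1.405, -0.001]
contact_force: [0.1, -0.6, -3.0]
finger_gap: 0.0344
grasp_force: 51.0
```

drive_tool --pt "0 0 0 -7 1" --pt "0 0 0 -14 1" --pt "0 0 0 -20 1" --pt "0 0 0 -22 1" --pt "0 0 0 -22 1"

```text
time_s: 8.58
tool_pos: [0.4308, -0.3364, 0.1398]
eef_rot: [-2.491, -1.914, 0.0]
contact_force: [-0.3, -0.5, -2.4]
finger_gap: 0.0343
grasp_force: 51.0
```

```bash
cat >> h.py <<'E'
def bay(tb=None):
    s=state();m=R.from_rotvec(s['eef_rot']).as_matrix();h=np.radians(-14.4);B=np.array([[np.cos(h),-np.sin(h),0],[np.sin(h),np.cos(h),0],[0,0,1]]);O=np.array([.5243,-.2955,0])
    print('t',s['time_s'],'bay',(B.T@(s['tool_pos']-O)*1000).round(1),'head',(np.degrees(np.arctan2(m[1,0],m[0,0]))+14.4).round(2),'F',(B.T@s['contact_force']).round(1),'gap',s['finger_gap'].round(4),s['grasp_force'].round(1),'q7',s['qpos'][6].round(2))
    if tb is not None: print('go',(m.T@(O+B@np.array(tb)/1000-s['tool_pos'])/.04).round(3))
E
python3 -c "
from h import *
bay([-70,-66,105])"
```

```text
Traceback (most recent call last):
  File "h.py", line 19, in bay
    print('t',s['time_s'],'bay',(B.T@(s['tool_pos']-O)*1000).round(1),'head',(np.degrees(np.arctan2(m[1,0],m[0,0]))+14.4).round(2),'F',(B.T@s['contact_force']).round(1),'gap',s['finger_gap'].round(4),s['grasp_force'].round(1),'q7',s['qpos'][6].round(2))
                                                                                                                                                                               ^^^^^^^^^^^^^^^^^^^^^
AttributeError: 'float' object has no attribute 'round'
```

```bash
sed -i "s/s\['finger_gap'\].round(4),s\['grasp_force'\].round(1)/s['finger_gap'],s['grasp_force']/" h.py
python3 -c "
from h import *
bay([-70,-66,105])"
```

```text
t 8.5833 bay [-80.4 -62.9 139.8] head 89.46 F [-0.2 -0.5 -2.4] gap 0.034264791095279634 50.96118628978729 q7 0.05
go [-0.076  0.261  0.87 ]
```

drive_tool --pt "-0.08 0.26 0.3 0 1" --pt "-0.08 0.26 0.6 0 1" --pt "-0.08 0.26 0.87 0 1" --pt "-0.08 0.26 0.87 0 1" --pt "-0.08 0.26 0.87 0 1" --newtons 20

```text
time_s: 9.0
tool_pos: [0.4396, -0.3413, 0.1043]
eef_rot: [-2.491, -1.911, 0.001]
contact_force: [0.0, -0.6, -2.4]
finger_gap: 0.0344
grasp_force: 51.1
```

drive_tool --pt "0 0 0.08 0 1" --pt "0 0 0.16 0 1" --pt "0 0 0.22 0 1" --pt "0 0 0.28 0 1" --pt "0 0 0.28 0 1"

```text
time_s: 9.42
tool_pos: [0.4402, -0.3442, 0.095]
eef_rot: [2.492, 1.908, -0.002]
contact_force: [-3.5, -4.7, 6.4]
finger_gap: 0.0344
grasp_force: 52.8
```

```bash
python3 -c "
from h import *
bay([-70,-66,88])"
```

```text
t 9.4167 bay [-69.3 -68.1  95. ] head 89.29 F [-2.3 -5.4  6.4] gap 0.034413116436235326 52.79606759548187 q7 0.01
go [ 0.052 -0.018  0.175]
```

drive_tool --pt "0 0 0.05 0 1" --pt "0 0 0.1 0 1" --pt "0 0 0.14 0 1" --pt "0 0 0.18 0 1" --pt "0 0 0.18 0 1"

```text
time_s: 9.83
tool_pos: [0.44, -0.3453, 0.0881]
eef_rot: [2.492, 1.907, -0.004]
contact_force: [-5.0, -8.1, 7.6]
finger_gap: 0.0346
grasp_force: 54.6
```

Run:
```python
from h import *
bay()
c=cam('wrist');save('pics/w4.png',c[0]);np.savez('w4.npz',im=c[0],d=c[1],K=c[2],M=c[3])
```

```text
t 9.8333 bay [-69.3 -69.2  88.1] head 89.24 F [-2.8 -9.1  7.6] gap 0.034582753757038884 54.579259157180786 q7 0.0
```

View pics/w4.png

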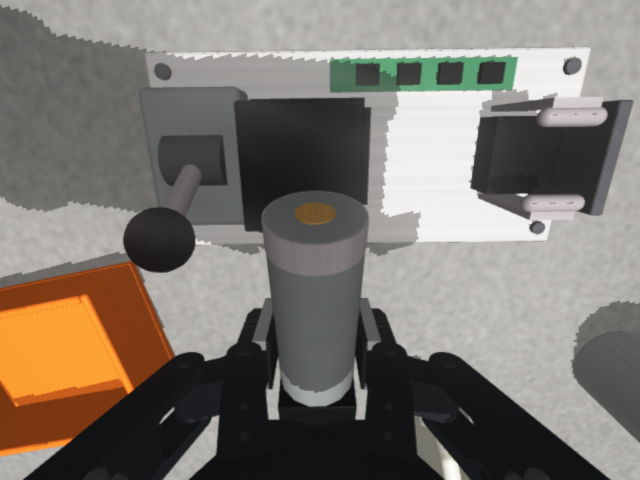

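Run:
```python
from h import *
z=np.load('w4.npz');c=(z['im'],z['d'],z['K'],z['M'])
h=np.radians(-14.4);B=np.array([[np.cos(h),-np.sin(h),0],[np.sin(h),np.cos(h),0],[0,0,1]]);O=np.array([.5243,-.2955,0])
P=np.array([(pt(316,v,c)-O)@B for v in range(245,375,10)])*1000;print(P.round(1))
p=np.polyfit(P[3:,1],P[3:,2],1);print(p,np.arctan(p[0]))
print(((pt(316,193,c)-O)@B*1000).round(1),((pt(316,215,c)-O)@B*1000).round(1),((pt(316,236,c)-O)@B*1000).round(1))
```

```text
[[-68.1 -16.5 117.6]
 [-68.2 -19.9 116.9]
 [-68.2 -23.6 115.9]
 [-68.3 -27.9 113.9]
 [-68.3 -31.8 113. ]
 [-68.4 -36.3 111.3]
 [-68.4 -40.8 110.1]
 [-68.5 -45.6 108.6]
 [-68.5 -50.2 107.8]
 [-68.6 -55.3 106.3]
 [-68.7 -61.1 104.4]
 [-68.8 -66.5 103.2]
 [-68.8 -73.  101. ]]
[  0.28206921 121.72960516] 0.27492644920901876
[-67.9  -7.   85.3] [-68.  -11.1 102.8] [-68.1 -15.1 113.4]
```

drive_tool --pt "0 0 0.03 0 1" --pt "0 0 0.06 0 1" --pt "0 0 0.08 0 1" --pt "0 0 0.08 0 1" --pt "0 0 0.08 0 1" --newtons 60

```text
time_s: 10.3
tool_pos: [0.44, -0.3456, 0.0851]
eef_rot: [2.492, 1.906, -0.004]
contact_force: [-5.3, -8.0, 7.6]
finger_gap: 0.0342
grasp_force: 60.2
```

drive_tool --pt "0 0 -0.3 0 1" --pt "0 0 -0.8 0 1" --pt "0 0 -1.0 0 1" --pt "0 0 -1.0 0 1" --pt "0 0 -1.0 0 1"

```text
time_s: 10.72
tool_pos: [0.4408, -0.3421, 0.124]
eef_rot: [2.491, 1.912, 0.0]
contact_force: [-0.5, -0.5, -3.2]
finger_gap: 0.0347
grasp_force: 60.2
```

```bash
cat >> h.py <<'E'
def tilt():
    # cell axis in tool x-z from wrist depth; x forward, z up (mm from TCP)
    s=state();m=R.from_rotvec(s['eef_rot']).as_matrix();c=cam('wrist')
    P=np.array([m.T@(pt(u,v,c)-s['tool_pos']) for u in(314,316,318) for v in range(250,372,4)])*1000
    k=np.abs(P[:,0]-24)<28;x,z=P[k,0],-P[k,2]
    for _ in range(3):
        p=np.polyfit(x,z,1);r=np.abs(np.polyval(p,x)-z)<2.5;x,z=x[r],z[r]
    a=np.arctan(p[0]);print('tilt',a,'axis z at TCP',p[1]-18/np.cos(a),len(x));
    print([(v,(m.T@(pt(316,v,c)-s['tool_pos'])*1000).round(1).tolist()) for v in (190,200,210,220,230,236,240)]);return c
E
python3 -c "
from h import *
tilt();bay()"
```

```text
tilt 0.31970912469758533 axis z at TCP -4.7261972906688445 87
[(190, [56.1, 0.5, 45.2]), (200, [60.7, 0.5, -3.4]), (210, [58.9, 0.5, -11.7]), (220, [56.9, 0.5, -17.3]), (230, [54.9, 0.5, -22.0]), (236, [53.9, 0.5, -25.1]), (240, [53.2, 0.5, -26.9])]
t 10.7667 bay [-69.8 -65.8 123.3] head 89.4 F [ 0.4 -1.1 -3.8] gap 0.03423526585667162 60.1507294178009 q7 0.03
```

drive_tool --pt "0.0 0.4 -0.5 0 1" --pt "0.3 0.9 -0.7 7 1" --pt "0.7 1.4 -0.7 14 1" --pt "1.2 1.9 -0.7 21 1" --pt "1.65 2.37 -0.7 28 1"

```text
time_s: 11.18
tool_pos: [0.5499, -0.302, 0.1505]
eef_rot: [-2.884, -1.243, 0.001]
contact_force: [0.5, 0.5, -3.1]
finger_gap: 0.0345
grasp_force: 60.6
```

drive_tool --pt "0 0 0 7 1" --pt "0 0 0 14 1" --pt "0 0 0 21 1" --pt "0 0 0 28 1" --pt "0 0 0 35 1"

```text
time_s: 11.6
tool_pos: [0.5486, -0.3024, 0.1501]
eef_rot: [-3.124, -0.319, 0.003]
contact_force: [-0.0, -0.3, -1.9]
finger_gap: 0.0344
grasp_force: 60.7
```

drive_tool --pt "0 0 0 7 1" --pt "0 0 0 14 1" --pt "0 0 0 21 1" --pt "0 0 0 26.4 1" --pt "0 0 0 26.4 1"

```text
time_s: 12.02
tool_pos: [0.5487, -0.3023, 0.1503]
eef_rot: [-3.116, 0.4, 0.003]
contact_force: [0.1, -0.5, -1.9]
finger_gap: 0.0339
grasp_force: 60.8
```

```bash
python3 -c "
from h import *
bay([25,0,115]);c=tilt();save('pics/w5.png',c[0]);np.savez('w5.npz',im=c[0],d=c[1],K=c[2],M=c[3])"
```

```text
t 12.0167 bay [ 25.3  -0.5 150.3] head -0.23 F [ 0.2 -0.5 -1.9] gap 0.03388023710703687 60.76246976852417 q7 -1.44
go [-0.007 -0.014  0.883]
tilt 0.32206051856964907 axis z at TCP -5.044715112717544 90
[(190, [41.2, -0.3, 136.9]), (200, [61.0, -0.3, -3.0]), (210, [59.2, -0.3, -11.2]), (220, [57.3, -0.3, -17.5]), (230, [55.1, -0.3, -21.7]), (236, [54.2, -0.3, -24.9]), (240, [53.5, -0.3, -26.8])]
```

View pics/w5.png

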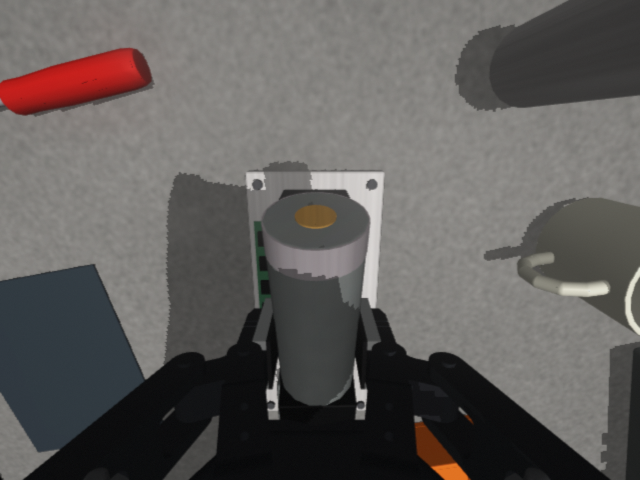

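drive_tool --pt "0 -0.01 0.5 0 1" --pt "0 -0.01 0.9 0 1" --pt "-0.05 -0.01 1.3 0 1" --pt "-0.13 -0.01 1.6 0 1" --pt "-0.18 -0.01 1.73 0 1"

```text
time_s: 12.48
tool_pos: [0.5408, -0.3, 0.08]
eef_rot: [-3.116, 0.388, 0.006]
contact_force: [-1.8, 0.8, 1.0]
finger_gap: 0.0343
grasp_force: 62.5
```

drive_tool --pt "0 0 0 0 1" --pt "-0.06 0 0.02 0 1" --pt "-0.12 0 0.04 0 1" --pt "-0.18 0 0.06 0 1" --pt "-0.24 0 0.08 0 1"

```text
time_s: 12.9
tool_pos: [0.5356, -0.2991, 0.0808]
eef_rot: [3.115, -0.393, 0.01]
contact_force: [10.7, -3.0, -0.2]
finger_gap: 0.0345
grasp_force: 60.6
```

```bash
python3 -c "
from h import *
bay([-6.5,0,73])"
```

```text
t 12.9 bay [11.8 -0.6 80.8] head 0.03 F [11.2 -0.2 -0.2] gap 0.034522349115523675 60.59131622314453 q7 -1.44
go [-0.46  -0.016  0.191]
```

drive_tool --pt "0.1 0.01 0 0 1" --pt "0.19 0.01 0 0 1" --pt "0.19 0.01 0.05 0 1" --pt "0.19 0.01 0.07 0 1" --pt "0.19 0.01 0.07 0 1"

```text
time_s: 13.32
tool_pos: [0.5412, -0.3011, 0.079]
eef_rot: [3.116, -0.394, 0.003]
contact_force: [-6.7, 1.9, 21.2]
finger_gap: 0.0344
grasp_force: 71.7
```

```bash
python3 -c "
from h import *
bay([-6.5,0,73]);tilt()"
```

```text
t 13.3167 bay [17.8 -1.2 79. ] head -0.02 F [-6.9  0.2 21.2] gap 0.03441056706868352 71.72863952815533 q7 -1.44
go [-0.607 -0.031  0.149]
tilt 0.3202846259651717 axis z at TCP -4.925191368636167 90
[(190, [52.3, -0.3, 70.7]), (200, [61.0, -0.3, -2.8]), (210, [59.2, -0.3, -11.5]), (220, [57.2, -0.3, -17.3]), (230, [55.0, -0.3, -21.3]), (236, [54.1, -0.3, -24.7]), (240, [53.5, -0.3, -26.8])]
```

Run:
```python
from h import *
z=np.load('w4.npz');c=(z['im'],z['d'],z['K'],z['M'])
h=np.radians(-14.4);B=np.array([[np.cos(h),-np.sin(h),0],[np.sin(h),np.cos(h),0],[0,0,1]]);O=np.array([.5243,-.2955,0])
for n,u,v in[('lipL0',540,117),('lipL1',605,116),('lipR0',523,203),('lipR1',583,203),('arm',505,106),('arm2',503,198),('plateR',605,210),('plateT',628,103),('hoodTL',240,101),('hoodTR',364,98),('hoodR',370,110),('hoodmid',366,170),('hoodin',361,170)]:print(n,((pt(u,v,c)-O)@B*1000).round(1))
```

```text
lipL0 [26.7 19.3 60.8]
lipL1 [51.8 19.3 63.5]
lipR0 [ 26.8 -17.4  60.5]
lipR1 [ 51.8 -17.1  63.5]
arm [30.9 25.7 23.6]
arm2 [ 37.7 -22.4  24.6]
plateR [119.9 -36.4  -0.7]
plateT [63.3 24.3 59.4]
hoodTL [-95.2  25.8  78.1]
hoodTR [-40.7  31.6  10.3]
hoodR [-39.9  24.5  28.1]
hoodmid [-41.   -5.3  29.1]
hoodin [-50.4   0.6  79.1]
```

drive_tool --pt "0 0 -0.15 0 1" --pt "0 0 -0.3 0 1" --pt "0 0 -0.3 0 1" --pt "0 0 -0.3 0 1" --pt "0 0 -0.3 0 1"

```text
time_s: 13.78
tool_pos: [0.5401, -0.3005, 0.0881]
eef_rot: [-3.117, 0.394, 0.001]
contact_force: [-0.3, -0.6, -2.9]
finger_gap: 0.0342
grasp_force: 60.6
```

```bash
python3 -c "
from h import *
bay([13.5,0.5,77])"
```

```text
t 13.7833 bay [16.5 -0.9 88.1] head -0.0 F [-0.1 -0.6 -2.9] gap 0.03423802843009664 60.64569354057312 q7 -1.44
go [-0.076 -0.034  0.277]
```

drive_tool --pt "-0.07 -0.035 0 0 1" --pt "-0.07 -0.035 0.07 0 1" --pt "-0.07 -0.035 0.14 0 1" --pt "-0.07 -0.035 0.21 0 1" --pt "-0.07 -0.035 0.28 0 1"

```text
time_s: 14.2
tool_pos: [0.5378, -0.2985, 0.0767]
eef_rot: [-3.117, 0.394, 0.001]
contact_force: [0.6, 0.3, -2.8]
finger_gap: 0.0341
grasp_force: 60.6
```

drive_tool --pt "0 0 0 0 1" --pt "0 0 0 0 1" --pt "0 0 0 0 1" --pt "0 0 0 0 1" --pt "0 0 0 0 1"

```text
time_s: 14.62
tool_pos: [0.538, -0.2986, 0.0775]
eef_rot: [3.117, -0.394, 0.0]
contact_force: [-0.2, 0.8, -2.3]
finger_gap: 0.0347
grasp_force: 60.6
```

```bash
python3 -c "
from h import *
bay([-6.5,0.5,72])"
```

```text
t 14.6167 bay [14.1  0.4 77.5] head -0.01 F [-0.4  0.7 -2.3] gap 0.03467079654851474 60.645761489868164 q7 -1.44
go [-0.514 -0.002  0.136]
```

drive_tool --pt "-0.08 0 0.03 0 1" --pt "-0.16 0 0.055 0 1" --pt "-0.24 0 0.08 0 1" --pt "-0.32 0 0.105 0 1" --pt "-0.35 0 0.115 0 1"

```text
time_s: 15.03
tool_pos: [0.5249, -0.2952, 0.0732]
eef_rot: [3.116, -0.394, 0.003]
contact_force: [4.1, -1.2, 1.3]
finger_gap: 0.0344
grasp_force: 60.7
```

```bash
python3 -c "
from h import *
bay([-6.5,0.5,71.5])"
```

```text
t 15.0333 bay [ 0.5  0.4 73.2] head -0.01 F [ 4.3 -0.2  1.3] gap 0.034406680281484574 60.65844655036926 q7 -1.44
go [-0.176 -0.002  0.043]
```

drive_tool --pt "-0.07 0 0.02 0 1" --pt "-0.14 0 0.035 0 1" --pt "-0.21 0 0.05 0 1" --pt "-0.23 0 0.05 0 1" --pt "-0.23 0 0.05 0 1"

```text
time_s: 15.45
tool_pos: [0.5174, -0.2933, 0.0719]
eef_rot: [3.116, -0.394, 0.007]
contact_force: [6.8, -1.0, 4.3]
finger_gap: 0.0342
grasp_force: 61.1
```

```bash
python3 -c "
from h import *
bay([-5,0.5,60]);tilt()"
```

```text
t 15.45 bay [-7.3  0.4 71.9] head 0.0 F [6.9 0.8 4.3] gap 0.03422930912787526 61.08947038650513 q7 -1.44
go [ 0.055 -0.002  0.298]
tilt 0.2952289225421097 axis z at TCP -4.989428008936327 90
[(190, [56.9, -0.3, 43.1]), (200, [61.0, -0.3, -3.3]), (210, [59.2, -0.3, -11.5]), (220, [57.4, -0.3, -18.0]), (230, [55.3, -0.3, -22.4]), (236, [54.2, -0.3, -25.2]), (240, [53.5, -0.3, -27.0])]
```

drive_tool --pt "0 0 0.06 0 1" --pt "0.01 0 0.12 0 1" --pt "0.02 0 0.18 0 1" --pt "0.03 0 0.24 0 1" --pt "0.03 0 0.24 0 1"

```text
time_s: 15.92
tool_pos: [0.52, -0.2941, 0.063]
eef_rot: [3.115, -0.393, 0.011]
contact_force: [9.7, -2.7, 7.7]
finger_gap: 0.0342
grasp_force: 61.5
```

```bash
python3 -c "
from h import *
bay([-5,0.5,60]);tilt()"
```

```text
t 15.9167 bay [-4.5  0.2 63. ] head 0.03 F [10.1 -0.2  7.7] gap 0.03421433662025441 61.45504117012024 q7 -1.44
go [-0.012 -0.007  0.076]
tilt 0.22491632463804861 axis z at TCP -4.411191467293245 90
[(190, [62.8, -0.3, 8.1]), (200, [61.0, -0.3, -3.1]), (210, [59.2, -0.3, -11.5]), (220, [57.3, -0.3, -17.5]), (230, [55.9, -0.3, -24.3]), (236, [54.7, -0.3, -26.5]), (240, [53.5, -0.3, -26.9])]
```

drive_tool --pt "-0.04 0 0.06 0 1" --pt "-0.04 0 0.12 0 1" --pt "-0.04 0 0.18 0 1" --pt "-0.04 0 0.24 0 1" --pt "-0.04 0 0.28 0 1" --newtons 80

```text
time_s: 16.38
tool_pos: [0.5223, -0.2946, 0.055]
eef_rot: [3.113, -0.392, 0.024]
contact_force: [9.9, -0.4, 34.6]
finger_gap: 0.0342
grasp_force: 82.7
```

```bash
python3 -c "
from h import *
bay([-5,0.5,52]);tilt()"
```

```text
t 16.3833 bay [-2.1  0.3 55. ] head 0.05 F [ 9.7  2.1 34.6] gap 0.03422060377434687 82.71540999412537 q7 -1.44
go [-0.074 -0.004  0.075]
tilt 0.09141726839123324 axis z at TCP -2.7988372666038117 91
[(190, [64.6, -0.3, -2.7]), (200, [61.1, -0.3, -3.7]), (210, [59.8, -0.3, -13.9]), (220, [58.2, -0.3, -21.1]), (230, [54.9, -0.3, -21.0]), (236, [52.7, -0.3, -20.4]), (240, [51.6, -0.3, -21.2])]
```

drive_tool --pt "0 0 0.04 0 1" --pt "0 0 0.08 0 1" --pt "0 0 0.12 0 1" --pt "0 0 0.14 0 1" --pt "0 0 0.14 0 1"

```text
time_s: 16.85
tool_pos: [0.5214, -0.2944, 0.048]
eef_rot: [3.114, -0.392, 0.021]
contact_force: [15.2, -2.9, 14.5]
finger_gap: 0.0341
grasp_force: 83.0
```

```bash
python3 -c "
from h import *
bay([0,0.5,52]);tilt()"
```

```text
t 16.85 bay [-3.1  0.3 48. ] head 0.05 F [15.5  0.9 14.5] gap 0.034085339750417845 83.02573084831238 q7 -1.45
go [ 0.078 -0.004 -0.099]
tilt -0.008950253168769457 axis z at TCP -1.7740635430856102 93
[(190, [65.7, -0.3, -9.6]), (200, [61.8, -0.3, -7.1]), (210, [60.4, -0.3, -16.5]), (220, [56.9, -0.3, -16.2]), (230, [53.5, -0.3, -16.2]), (236, [51.6, -0.3, -16.8]), (240, [50.0, -0.3, -16.3])]
```

drive_tool --pt "0.04 0 -0.03 0 1" --pt "0.08 0 -0.06 0 1" --pt "0.08 0 -0.06 0 0.3" --pt "0.08 0 -0.06 0 0.3" --pt "0.08 0 -0.06 0 0.3"

```text
time_s: 17.32
tool_pos: [0.5169, -0.2932, 0.0461]
eef_rot: [-3.116, 0.394, 0.004]
contact_force: [-0.8, 0.3, -0.2]
finger_gap: 0.0598
grasp_force: 0.0
```

drive_tool --pt "0 0 0 0 0.3" --pt "0 0 -0.5 0 0.3" --pt "0 0 -1.2 0 0.3" --pt "0 0 -2.0 0 0.3" --pt "0 0 -2.5 0 0.3"

```text
time_s: 17.73
tool_pos: [0.5182, -0.2937, 0.1489]
eef_rot: [3.116, -0.394, 0.001]
contact_force: [0.9, 0.2, 0.0]
finger_gap: 0.0598
grasp_force: 0.0
```

```bash
python3 -c "
from h import *
c=cam('wrist');save('pics/w6.png',c[0]);np.savez('w6.npz',im=c[0],d=c[1],K=c[2],M=c[3]);bay([15,0.5,90])"
```

```text
t 17.7833 bay [-4.500e+00 -1.000e-01  1.523e+02] head -0.03 F [ 1.8 -1.1  2.7] gap 0.059858289083190595 0.0 q7 -1.43
go [ 0.478 -0.018  1.56 ]
```

View pics/w6.png

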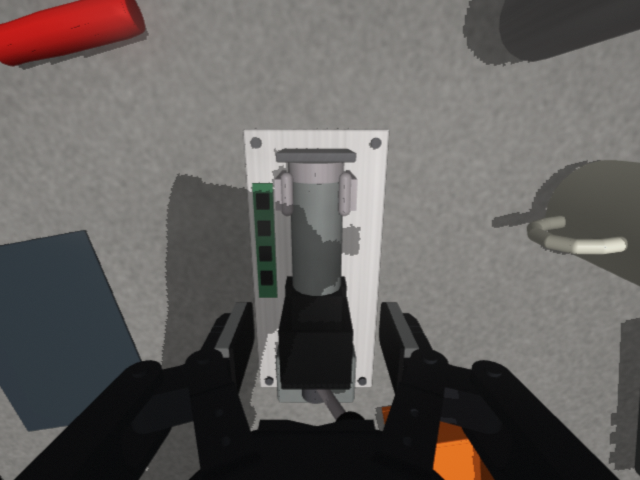

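Run:
```python
from h import *
z=np.load('w6.npz');c=(z['im'],z['d'],z['K'],z['M'])
h=np.radians(-14.4);B=np.array([[np.cos(h),-np.sin(h),0],[np.sin(h),np.cos(h),0],[0,0,1]]);O=np.array([.5243,-.2955,0])
f=lambda u,v:((pt(u,v,c)-O)@B*1000).round(1)
for v in range(150,300,12):print(v,f(317,v))
for u,v in[(286,200),(347,200),(286,185),(347,185)]:print('lip',f(u,v))
im=c[0];a=cv2.resize(im[140:230,260:370],None,fx=7,fy=6,interpolation=3);save('pics/w6c.png',a)
bay([-130,-60,150])
```

```text
150 [66.1 -0.2 34.4]
162 [60.2 -0.1 58.6]
174 [53.6 -0.1 65.2]
186 [46.1 -0.1 64.2]
198 [38.7 -0.1 64.8]
210 [30.9 -0.1 64.3]
222 [23.  -0.1 64. ]
234 [15.  -0.1 64.5]
246 [ 6.7 -0.1 64.2]
258 [-1.8 -0.1 64.3]
270 [-10.4  -0.1  64.4]
282 [-19.5  -0.1  64.1]
294 [-28.5  -0.1  64.4]
lip [37.2 19.5 63.5]
lip [ 37.2 -19.1  63.5]
lip [46.7 19.2 64. ]
lip [ 46.6 -18.8  63.5]
t 17.7833 bay [-4.500e+00 -1.000e-01  1.523e+02] head -0.03 F [ 1.8 -1.1  2.7] gap 0.059858289083190595 0.0 q7 -1.43
go [-3.137  1.498  0.04 ]
```

View pics/w6c.png

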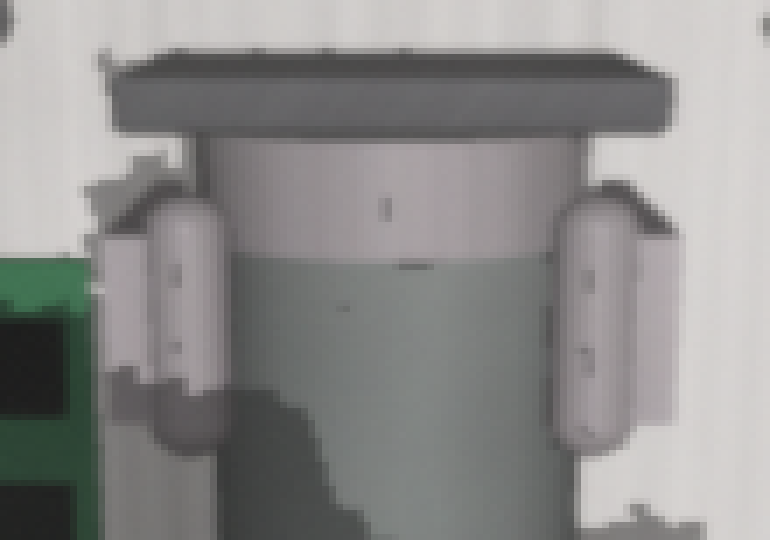

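drive_tool --pt "-0.7 0.45 0 0 1" --pt "-1.5 0.9 0 0 1" --pt "-2.3 1.4 0 0 1" --pt "-3.14 1.95 0 0 1" --pt "-3.14 1.95 0.1 0 1"

```text
time_s: 18.2
tool_pos: [0.3685, -0.3407, 0.1423]
eef_rot: [3.114, -0.407, -0.009]
contact_force: [-1.5, -0.2, -0.5]
finger_gap: 0.0004
grasp_force: 0.0
```

drive_tool --pt "0 0 0.3 0 1" --pt "0 0 0.8 0 1" --pt "0 0 1.25 0 1" --pt "0 0 1.25 0 1" --pt "0 0 1.25 0 1"

```text
time_s: 18.62
tool_pos: [0.3763, -0.3371, 0.0919]
eef_rot: [-3.115, 0.394, 0.004]
contact_force: [-0.5, 1.1, 0.4]
finger_gap: -0.0
grasp_force: 0.0
```

```bash
python3 -c "
from h import *
bay([-130,2,97])"
```

```text
t 18.6167 bay [-133.   -77.1   91.9] head -0.01 F [-0.8  0.9  0.4] gap -2.6114751088830092e-05 0.0 q7 -1.24
go [ 0.073 -1.978 -0.125]
```

drive_tool --pt "0.07 -0.2 -0.1 0 1" --pt "0.07 -0.5 -0.1 0 1" --pt "0.07 -0.8 -0.1 0 1" --pt "0.07 -1.1 -0.1 0 1" --pt "0.07 -1.4 -0.1 0 1"

```text
time_s: 19.03
tool_pos: [0.3949, -0.2833, 0.0979]
eef_rot: [3.116, -0.393, 0.004]
contact_force: [0.1, -1.3, 1.1]
finger_gap: 0.0003
grasp_force: 0.8
```

drive_tool --pt "0 -0.2 0 0 1" --pt "0 -0.35 0 0 1" --pt "0 -0.45 0 0 1" --pt "0 -0.5 0 0 1" --pt "0 -0.5 0 0 1"

```text
time_s: 19.45
tool_pos: [0.3987, -0.2643, 0.0965]
eef_rot: [-3.117, 0.393, 0.001]
contact_force: [-0.0, -1.0, -0.9]
finger_gap: -0.0002
grasp_force: 0.0
```

```bash
python3 -c "
from h import *
bay([-130,2,97])
c=cam('side');np.savez('s2.npz',im=c[0],d=c[1],K=c[2],M=c[3])
save('pics/s2.png',cv2.resize(c[0][150:230,300:420],None,fx=6,fy=6))"
```

```text
t 19.45 bay [-129.4   -1.    96.5] head 0.03 F [ 0.2 -1.  -0.9] gap -0.00023131927324247765 0.0 q7 -1.39
go [-0.015 -0.075 -0.012]
```

drive_tool --pt "0 -0.07 0 0 1" --pt "0 -0.14 0 0 1" --pt "0 -0.2 0 0 1" --pt "0 -0.25 0 0 1" --pt "0 -0.25 0 0 1"

```text
time_s: 19.92
tool_pos: [0.4001, -0.2584, 0.0966]
eef_rot: [3.112, -0.398, -0.0]
contact_force: [-3.6, -13.7, -3.5]
finger_gap: -0.0005
grasp_force: 5.7
```

```bash
python3 -c "
from h import *
bay([-130,2,97])"
```

```text
t 19.9167 bay [-129.5    5.1   96.6] head -0.18 F [ -0.  -14.1  -3.5] gap -0.00045274082872139915 5.670705288648605 q7 -1.41
go [-0.012  0.076 -0.009]
```

drive_tool --pt "0 0.3 0 0 1" --pt "0 0.6 0 0 1" --pt "0 0.6 -0.8 0 1" --pt "0 0.6 -1.8 0 1" --pt "0 0.6 -2.5 0 1"

```text
time_s: 20.33
tool_pos: [0.3953, -0.2785, 0.1989]
eef_rot: [-3.117, 0.395, -0.001]
contact_force: [0.6, -0.6, 0.4]
finger_gap: -0.0002
grasp_force: 0.0
```

drive_tool --pt "-0.5 0 -0.5 0 1" --pt "-0.5 0 -1.0 0 1" --pt "-0.5 0 -1.5 0 1" --pt "-0.5 0 -1.5 0 1" --pt "-0.5 0 -1.5 0 1"

```text
time_s: 20.75
tool_pos: [0.3764, -0.2735, 0.2576]
eef_rot: [3.116, -0.394, 0.003]
contact_force: [-0.1, -0.8, 0.1]
finger_gap: 0.0001
grasp_force: 0.0
```

Run:
```python
from h import *
bay()
h=np.radians(-14.4);B=np.array([[np.cos(h),-np.sin(h),0],[np.sin(h),np.cos(h),0],[0,0,1]]);O=np.array([.5243,-.2955,0])
im,d,K,M=cam('wrist')
v,u=np.mgrid[0:480,0:640];r=np.stack([(u-K[0,2])/K[0,0],-(v-K[1,2])/K[1,1],-np.ones_like(u)],-1)*d[...,None]
P=((r@M[:3,:3].T+M[:3,3])-O)@B*1000
k=(d>0)&(abs(P[...,0]+130)<22)&(abs(P[...,1])<60)&(P[...,2]>75)&(P[...,2]<110);Q=P[k];print('ball',len(Q),Q.mean(0),Q.max(0),Q.min(0))
for n,a,b in[('round',40,58),('mid',-10,20),('cap',-46,-35)]:
    k=(d>0)&(P[...,0]>a)&(P[...,0]<b)&(abs(P[...,1])<3)&(P[...,2]>20);print(n,np.median(P[k][:,2]))
```

```text
t 20.75 bay [-148.7  -15.5  257.6] head -0.01 F [ 0.2 -0.8  0.1] gap 0.00011381427325965804 0.0 q7 -1.32
ball 644 [-127.84556327   28.33305908   91.8986634 ] [-116.80603444   41.17079804   98.05175759] [-141.98550197   17.00468202   80.96744763]
round nan
mid 64.47522983704765
cap 64.79491893772772
  return _methods._mean(a, axis=axis, dtype=dtype,
  ret = ret.dtype.type(ret / rcount)
```

Ball centre is at y ≈ +29 mm, so the switch is fully over. The cell is level; handing in.

```bash
python3 -c "
from h import *
print(ticket.close_job())"
```

```text
the job is handed in; nothing more can be done
None
```

The job is handed in: the long cell lies level in the bay with both clip jaws closed over it, the switch lever is fully over to the other side, and the arm finished at 20.8 s, clear of everything; no verdict came back.

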